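Line a hand stamp up over a tag blank

ROBOT

A 6-joint arm with a two-finger parallel gripper is mounted at the origin on the work surface. World frame = base frame: x ahead of the robot, y to its left, z up, the work surface at z = 0. Lengths are in m, angles in rad, forces in N, time in s.
With the tool pointing down it reaches from about 0.35 to 0.85 m from the base axis. Payload 8.1 kg.
Tool frame: the origin (TCP) lies on the centre line of the jaws, within the pads' length; the fingertips stand 17 mm ahead of it and the grasp point (between the pads) lies 2 mm behind it; z points along the fingers, y is the line along which they close (so a half turn about z gives the same grasp; the last joint's range is limited). The gripper opens to 93 mm and grips with 3 to 60 N. Pads are 15 mm wide; open, the fingers measure 128 mm over their backs; the gripper's body (75 mm by 188 mm) begins 65 mm behind the grasp point.
Start: joints at [-1.213, 0.13, 1.488, -0, 1.523, -0.085], TCP at [0.257, -0.542, 0.236] pointing down, gripper open.
Joint ranges: [-2.96, 2.96], [-0.89, 2.26], [0.02, 2.5], [-1.34, 4.48], [0, 2.73], [-2.66, 2.66]. Speed limits (rad/s): [2.39, 2.39, 2.79, 3.14, 3.14, 3.14].

INTERFACE

Orientations are given as a rotation vector (axis times angle).
In Python, from plant import telemetry, viewer, order gives the robot as it stands.
- The arm moves only by the tool send_rows, never from a script. Its argument "plan" is a list that holds one entry, the list of rows, each a list of 5 numbers: the closure, from -1 (fully open) to 1 (shut), then the shift along the world's x, y, z normalised to -1 to 1, where 1 is 0.2 m, then the turn about the world's z normalised to -1 to 1, where 1 is 60 degrees. A call has 1 to 20 rows; each row is the pose to reach, as a shift and turn from the pose commanded when the call began; what a row does not reach only later rows make up. A row lasts 1/12 s, in which the tool goes at most 41.7 mm and 7.16 degrees, less where a joint would pass 70% of its speed; a pose out of reach is approached as far as the arm can. A call with a number of a shift or a turn outside -1 to 1 is refused whole. A call with a gripper value outside its range is refused whole. The fingers move at their own pace and stop on an object; "force" is the grip in N (left out, the last holds). Time passes only in rows, so rows that repeat a pose let the fingers close. It gives the time, the measured TCP pose, the force, the opening and the grip force at its end, in the units of the state.
- telemetry.read_state(): the state, without advancing time (a new reading comes with each control period).
- viewer.read_camera(name): name is "side" or "top" or "wrist"; returns (picture, depth): 400x640x3 uint8, blue, green, red; 400x640 float32, m along the optical axis (not along the pixel's ray), 0 where there is no reading.
- viewer.calibration(name): a dict with "camera_matrix" (3x3 intrinsics, pixels), "dist_coeffs" ([k1, k2, p1, p2, k3] as OpenCV has them; the pictures are not rectified), "extrinsics" (4x4, takes a point from camera to world coordinates); the wrist camera has in their place "hand_eye" (4x4, takes a point from camera to tool coordinates, whose origin is the TCP and whose axes are the flange's). Camera axes: x right, y up, looking along -z (the intrinsics and any distortion apply to the point x, -y, -z); pixel columns grow to the right and rows downward; lengths in m; the calibration is good to about 2 mm. A picture is of the moment at which its call begins: read the wrist's pose just before it. calibration takes no time and is no camera call.
- order.close_job(): hands the job in; it is judged then, once.
The state is a dict: "t": time; "q": joint angles; "dq": joint speeds; "joint_torque": joint torques, N m; "tool_pos": TCP position; "orientation": TCP orientation; "force": force on the tool from outside, world axes, zero at the start; "wrist_torque": the same for the moment, N m; "opening": finger opening in m; "gripper_force": force on a finger pad.
Only numpy, scipy, OpenCV 4.12 (cv2) and the standard library are available. Lean on these libraries where they do the work, as an engineer would, in place of code of your own. Each camera call takes 0.05 s, during which the arm holds its last target. There are 200 camera calls.

TASK

On the dark wooden stamping block, first press the raised end of the brass plate down with the fingers until the plate lies level in its recess. Then pick up the hand stamp with the large oblong foot, lift it over the row of bead boxes without touching them, and finish still holding it upright about 1 cm above the middle of the plate, its foot lined up lengthwise with the plate, ready for striking. The stamp must never touch the plate, and the other two stamps stay where they are.

Things in the scene. Friction and masses are not known exactly. Their poses are not given: they have to be found in the camera images.
- block: Fixed dark wooden stamping block, 130 (x) x 100 (y) x 23 mm high, standing on the table left or right of the robot, turned up to 0.5 rad. Origin: centre of its underside. In its top is a recess 68 (x) x 48 (y) mm, 3 mm deep, floor 20 mm above the table.
- plate: Loose flat brass plate, 64 (x, length) x 44 (y) x 5 mm, 0.11 kg. Origin: centre of its underside. It lies in the block's recess (2 mm clearance all round), -x end on the recess floor, +x end held about 8 mm up by the lift-out pin under it (tilt about 0.13 rad). Seated, it lies flat on the recess floor, its top 25 mm above the table, 2 mm above the rim.
- plate_top (a point): Centre of the brass plate's top face, axes as the plate's.
- lift_pin_tip (a point): Centre of the top of the steel lift-out pin (8 mm diameter), under the plate, 22 mm from the block's centre along the block's +x. Pressing the plate's top straight down over this point seats it.
- lift_pin (a joint): Travel of the lift-out pin in m: 0 = standing 7 mm above the recess floor (start), 0.007 = flush with the floor. It resists with about 3 N of friction, has no spring and stays where it is pushed.
- stamp: The stamp to use: steel foot 44 (x) x 28 (y) x 19 mm high; above it an upright flat-sided wooden handle 28 (x) x 22 (y) mm, reaching 19 to 89 mm above the foot's underside (narrower in the top 10 mm). Origin: centre of the foot's underside, x along its length, z up. 0.17 to 0.33 kg. Stands on the mat; pinch the handle across y from above, at about 65 mm height.
- mat: Fixed cork mat 190 (x) x 180 (y) x 4 mm on the other side of the bead boxes from the block; three stamps stand on it at least 75 mm apart. Origin: centre of its underside.
- round_stamp: Another stamp, same handle, with a round foot 32 mm in diameter. Leave it alone. Origin: centre of its underside.
- square_stamp: Another stamp, same handle, with a small square foot 24 x 24 mm. Leave it alone. Origin: centre of its underside.
- row: Fixed row of clear bead boxes stacked two high on a pink tray, 290 (x) x 66 (y) x 90 mm high, standing between the mat and the block. Origin: centre of its underside, x along the row. Do not touch.
Mind the look-alikes: they are no part of the job. Of the things shaped like the plate, the brass one is meant. What is shaped like the stamp but green is not meant.

How it is judged:
By the outcome, as a careful person would: the job done as asked, in the order asked, and still so for the second after the job is handed in, while the arm keeps its last pose, push and grip.
It also fails if it takes over 53 s, if anything falls off the work surface, if the arm or the gripper's body presses on something with over 40 N, if the wrist force passes 120 N, or if a joint passes its speed limit or range.

## Working session

There is one attempt and no reset: what is moved stays moved. The work goes in short steps, Python scripts to look and compute and a tool call to move; the robot and the scene stay as the last step left them, time stands still between calls to the robot, and variables do not carry over. Pictures are saved under pics/ and viewed, at most 10 in all, crops included, and the job is handed in when it is done.

Besides the shell and the picture viewer there is one more tool, called after "Emit:" as name(argument=value, ...), one argument or row to a line, values as JSON. send_rows: Moves the arm, as the interface text tells. Scaled input: -1 to 1 covers 0.2 m each way for a shift and 60 degrees each way for a turn. Its arguments: {"type":"object","properties":{"plan":{"type":"array"},"force":{"type":"number"}},"required":["plan"]}

```bash
mkdir -p pics
cat > h.py <<'E'
import numpy as np, cv2
from scipy.spatial.transform import Rotation as R
from plant import telemetry, viewer, order
def T(name, st=None):
    c=viewer.calibration(name)
    if 'extrinsics' in c: return c,np.array(c['extrinsics'])
    M=np.eye(4); M[:3,:3]=R.from_rotvec(st['orientation']).as_matrix(); M[:3,3]=st['tool_pos']
    return c,M@np.array(c['hand_eye'])
def rays(px,c,M):
    p=cv2.undistortPoints(np.array(px,float).reshape(-1,1,2),np.array(c['camera_matrix']),np.array(c['dist_coeffs'])).reshape(-1,2)
    d=np.c_[p[:,0],-p[:,1],-np.ones(len(p))]
    return M[:3,3],d@M[:3,:3].T
def onplane(px,z,c,M):
    o,d=rays(px,c,M); return o+d*((z-o[2])/d[:,2])[:,None]
def cloud(depth,c,M):
    v,u=np.mgrid[0:400,0:640]
    o,d=rays(np.c_[u.ravel(),v.ravel()],c,M)
    P=o+d*depth.reshape(-1,1); P[depth.ravel()==0]=np.nan
    return P.reshape(400,640,3)
E
python3 - <<'E'
from h import *
st=telemetry.read_state(); print(st)
for n in('top','side','wrist'):
    st=telemetry.read_state(); p,d=viewer.read_camera(n); c,M=T(n,st)
    cv2.imwrite(f'pics/{n}0.png',p); np.savez(f'{n}0.npz',p=p,d=d,M=M); print(n,M.round(3).tolist(),c['camera_matrix'])
E
```

```text
{'t': 0.0, 'q': array([-1.21340313e+00,  1.31125956e-01,  1.48929384e+00, -8.17575743e-06,
        1.52299935e+00, -8.54160645e-02]), 'dq': array([ 0.0005285 , -0.00081068,  0.0010629 , -0.00114532, -0.00019264,
       -0.00042325]), 'joint_torque': array([-1.92729880e-03, -5.59844041e+01, -4.91756916e+01,  7.68380868e-02,
        3.53476766e-02, -1.61174830e-04]), 'tool_pos': array([ 0.25690518, -0.54161442,  0.23460046]), 'orientation': array([-3.06314170e+00, -6.89497776e-01,  4.01433726e-04]), 'force': array([-0.40503383, -0.37288922, -0.02035882]), 'wrist_torque': array([ 0.00891505,  0.04550342, -0.01877847]), 'gripper_force': 0.0, 'opening': 0.09289924398616473}
top [[-0.004, 0.996, -0.084, 0.402], [-0.999, -0.001, 0.035, 0.027], [0.035, 0.084, 0.996, 1.03], [0.0, 0.0, 0.0, 1.0]] [[383.78340133   0.         319.20496943]
 [  0.         383.78340133 199.37943229]
 [  0.           0.           1.        ]]
side [[-0.904, 0.316, -0.286, 0.115], [-0.426, -0.699, 0.574, 0.712], [-0.018, 0.641, 0.767, 0.973], [0.0, 0.0, 0.0, 1.0]] [[518.67270094   0.         305.26321927]
 [  0.         518.67270094 196.33861827]
 [  0.           0.           1.        ]]
wrist [[0.428, 0.875, 0.224, 0.319], [-0.904, 0.415, 0.105, -0.512], [-0.001, -0.247, 0.969, 0.384], [0.0, 0.0, 0.0, 1.0]] [[344.99424967   0.         312.01912984]
 [  0.         344.99424967 203.05923171]
 [  0.           0.           1.        ]]
```

View pics/top0.png

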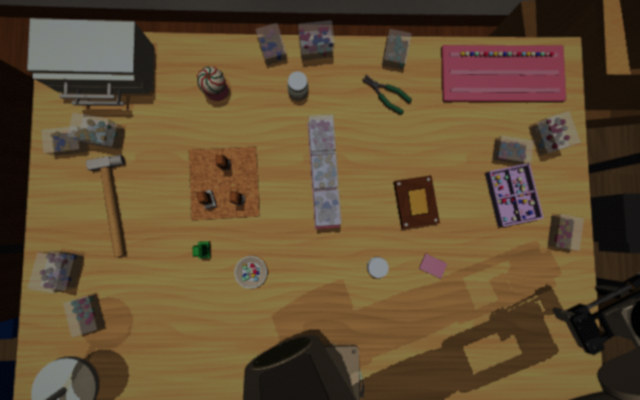

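View pics/side0.png

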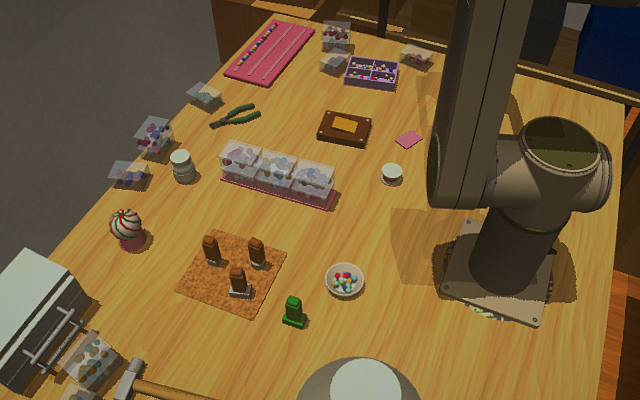

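The top view shows the mat at (223,183), the row at (325,172), and the block with the brass plate at (417,202). The pink look-alike is at (433,265) and the green one at (202,250). Stamp candidates in the side view are at (210,250), (257,252) and (240,283). The last one seems to have the big oblong foot, so I'll confirm it enlarged.

Run:
```python
from h import *
S=np.load('side0.npz');Tp=np.load('top0.npz')
r=lambda im,s:cv2.resize(im,s,interpolation=cv2.INTER_CUBIC)
a=r(S['p'][225:315,175:295],(400,300)); b=r(S['p'][100:160,305:385],(400,300))
c=r(Tp['p'][140:227,182:267+31],(400,300)); d=r(Tp['p'][167:237,370:463],(400,300))
im=np.vstack([np.hstack([a,b]),np.hstack([c,d])]); cv2.imwrite('pics/crop.png',np.clip(im*1.6,0,255).astype(np.uint8))
```

```text
(no output)
```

View pics/crop.png

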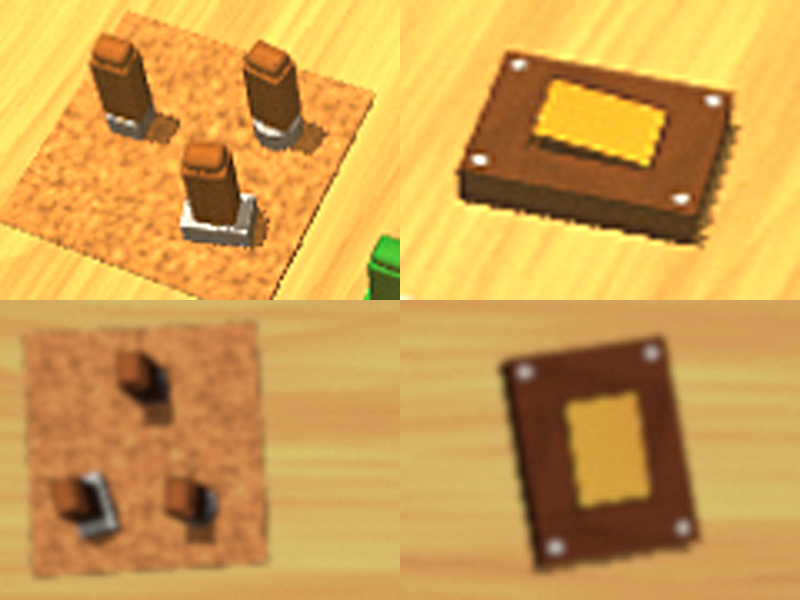

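The oblong foot is the stamp at side (240,283) and top (205,199). The other two feet are square and round. The brass plate is in the block, side (345,125). Next I measure them.

Run:
```python
from h import *
for n in('top','side'):
    S=np.load(n+'0.npz'); p,d,M=S['p'],S['d'],S['M']; c,_=T(n,telemetry.read_state()); P=cloud(d,c,M)
    hsv=cv2.cvtColor(p,cv2.COLOR_BGR2HSV).astype(int)
    near=(np.abs(P[...,0]-.4)<.15)&(np.abs(P[...,1]+.23)<.13)
    br=near&(hsv[...,0]>15)&(hsv[...,0]<30)&(hsv[...,1]>150)&(P[...,2]>.012)
    k,l,s,_=cv2.connectedComponentsWithStats(br.astype(np.uint8)); i=1+s[1:,4].argmax(); br=l==i
    print(n,'plate',s[i], P[br].mean(0).round(4))
    Q=P[br]; cf=np.linalg.lstsq(np.c_[Q[:,:2]-Q[:,:2].mean(0),np.ones(len(Q))],Q[:,2],rcond=None)[0]; print('slope',cf)
    cn=cv2.findContours(br.astype(np.uint8),0,1)[0][0].reshape(-1,2); W=onplane(cn,.029,c,M)
    print('rect',cv2.minAreaRect((W[:,:2]*1000).astype(np.float32)))
    dk=near&(P[...,2]>.017)&(P[...,2]<.04); Q=P[dk]
    print('block',cv2.minAreaRect((Q[:,:2]*1000).astype(np.float32)), np.median(Q[:,2]))
    # table height
    t=(np.abs(P[...,0]-.25)<.03)&(np.abs(P[...,1]-.1)<.05); print('table',np.median(P[t][:,2]))
    # row
    r=(np.abs(P[...,1]-.0)<.13)&(P[...,2]>.06)&(np.abs(P[...,0]-.45)<.2); Q=P[r]; print('row',cv2.minAreaRect((Q[:,:2]*1000).astype(np.float32)),Q[:,2].max())
    # stamps
    m=(np.abs(P[...,1]-.27)<.13)&(np.abs(P[...,0]-.45)<.12)&(P[...,2]>.075)&(P[...,2]<.12)
    k,l,s,ce=cv2.connectedComponentsWithStats(m.astype(np.uint8))
    for i in range(1,k):
        if s[i,4]>8: Q=P[l==i]; print('stamp',ce[i].round(),s[i,4],Q.mean(0).round(4),np.ptp(Q,axis=0).round(3))
```

```text
top plate [408 188  21  28 445] [ 0.4806 -0.2683  0.0289]
slope [0.09656051 0.01676991 0.02886873]
rect ((480.6936340332031, -268.62615966796875), (67.84662628173828, 47.031280517578125), 7.437643051147461)
block ((413.03570556640625, -244.490234375), (144.30409240722656, 300.6575012207031), 71.23632049560547) 0.02463563898204879
table 0.0005137234863519247
row ((534.8640747070312, -21.675621032714844), (233.64605712890625, 63.95729064941406), 3.8389666080474854) 0.09678872932529048
stamp [220. 165.] 22 [0.5679 0.2397 0.0835] [0.004 0.023 0.017]
stamp [201. 197.] 107 [0.4873 0.2816 0.0884] [0.03  0.026 0.019]
stamp [234. 197.] 103 [0.4878 0.2021 0.0894] [0.028 0.022 0.018]
stamp [196. 251.] 110 [0.3581 0.2909 0.0851] [0.027 0.022 0.017]
side plate [331 116  27  18 316] [ 0.479  -0.2655  0.029 ]
slope [ 0.09277966 -0.00182211  0.02900625]
rect ((478.8812561035156, -266.567138671875), (66.89893341064453, 54.965431213378906), 7.833724498748779)
block ((412.0409851074219, -242.88186645507812), (146.04006958007812, 300.06024169921875), 71.01985931396484) 0.024761995050061714
table 0.0009099950030683757
row ((533.7157592773438, -18.918167114257812), (236.3251190185547, 68.5312728881836), 3.6160800457000732) 0.09626201478613339
stamp [255. 245.] 155 [0.4844 0.2099 0.0876] [0.028 0.021 0.021]
stamp [213. 244.] 45 [0.5674 0.2432 0.0834] [0.006 0.021 0.018]
stamp [236. 274.] 174 [0.4847 0.2875 0.0879] [0.027 0.025 0.023]
stamp [293. 302.] 173 [0.354  0.2963 0.0855] [0.028 0.022 0.02 ]
```

Raised end is towards world +x, with block yaw about 7.5°. I'll move over the block with the fingers closing and aligned to the plate.

Emit:
send_rows(
  plan=[
    [[1, 0.15, 0.17, 0, -0.1], [1, 0.3, 0.35, 0, -0.2], [1, 0.45, 0.52, 0, -0.3], [1, 0.6, 0.7, 0, -0.3], [1, 0.75, 0.87, 0, -0.3], [1, 0.87, 0.98, 0, -0.3], [1, 0.87, 0.98, 0, -0.3], [1, 0.87, 0.98, 0, -0.3]],
  ],
  force=20,
)

```text
t: 0.82
tool_pos: [0.4331, -0.3434, 0.2354]
orientation: [-3.134, -0.209, -0.0]
force: [0.3, 1.3, -0.2]
opening: 0.0443
gripper_force: 0.0
```

```bash
cat > look.py <<'E'
from h import *
import sys
n=sys.argv[1]
st=telemetry.read_state(); p,d=viewer.read_camera('wrist'); c,M=T('wrist',st)
cv2.imwrite(f'pics/{n}.png',p); np.savez(f'{n}.npz',p=p,d=d,M=M); 
x=R.from_rotvec(st['orientation']).as_matrix()[:,0]; print(st['t'],st['tool_pos'],'yawx',np.degrees(np.arctan2(x[1],x[0])),st['opening'],st['force'],st['q'])
E
python3 look.py w1
```

```text
0.8167 [ 0.4330994  -0.3434465   0.23540086] yawx 7.628466293901289 0.0443074042941139 [ 0.34068511  1.31623315 -0.16736473] [-7.63727800e-01  3.31421507e-03  1.62141104e+00  7.80707534e-04
  1.51729107e+00  6.73884615e-01]
```

View pics/w1.png

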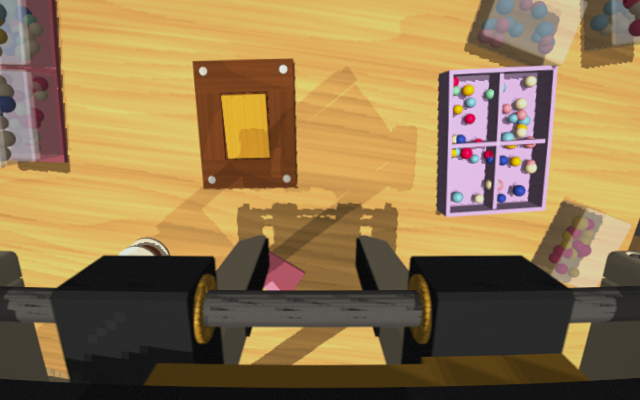

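The wrist view shows the block's top at (193..298, 59..188) with four screws and the plate at (245,126). I'll measure it from the depth and screws.

```bash
cat > plate.py <<'E'
from h import *
import sys
S=np.load(sys.argv[1]+'.npz'); p,d,M=S['p'],S['d'],S['M']; c,_=T('wrist',telemetry.read_state()); P=cloud(d,c,M)
hsv=cv2.cvtColor(p,cv2.COLOR_BGR2HSV).astype(int)
near=(np.abs(P[...,0]-.48)<.09)&(np.abs(P[...,1]+.267)<.08)
print('table',np.nanmedian(P[(P[...,2]<.012)&(np.abs(P[...,1]+.267)<.15)][:,2]))
b=near&(P[...,2]>.016)&(P[...,2]<.05)
k,l,s,_=cv2.connectedComponentsWithStats(b.astype(np.uint8)); b=l==1+s[1:,4].argmax()
cn=max(cv2.findContours(b.astype(np.uint8),0,1)[0],key=len).reshape(-1,2)
print('block',cv2.minAreaRect((onplane(cn,.023,c,M)[:,:2]*1000).astype(np.float32)))
w=b&(hsv[...,1]<70)&(hsv[...,2]>110); k,l,s,ce=cv2.connectedComponentsWithStats(w.astype(np.uint8))
g=[ce[i] for i in range(1,k) if s[i,4]>12]; W=onplane(g,.023,c,M); print('screws',W.round(4).tolist(),W.mean(0))
br=b&(hsv[...,0]>15)&(hsv[...,0]<32)&(hsv[...,1]>120)&(hsv[...,2]>70)
k,l,s,_=cv2.connectedComponentsWithStats(br.astype(np.uint8)); br=l==1+s[1:,4].argmax(); Q=P[br]
cn=max(cv2.findContours(br.astype(np.uint8),0,1)[0],key=len).reshape(-1,2); zz=Q[:,2].mean()
print('plate',cv2.minAreaRect((P[cn[:,1],cn[:,0]][:,:2]*1000).astype(np.float32)),Q.mean(0),br.sum())
print('slope',np.linalg.lstsq(np.c_[Q[:,:2]-Q[:,:2].mean(0),np.ones(len(Q))],Q[:,2],rcond=None)[0])
E
python3 plate.py w1
```

```text
table -0.00013987420105368575
block ((482.04443359375, -267.91412353515625), (130.83572387695312, 101.14701843261719), 8.596637725830078)
screws [[0.542, -0.2992, 0.023], [0.5302, -0.2201, 0.023], [0.4333, -0.3156, 0.023], [0.4214, -0.2365, 0.023]] [ 0.48175811 -0.26785715  0.023     ]
plate ((481.0952453613281, -267.43731689453125), (66.09027862548828, 47.56806945800781), 9.510910034179688) [ 0.4822927  -0.26895334  0.02909181] 2854
slope [0.13438643 0.01356142 0.02909181]
```

Emit:
send_rows(
  plan=[
    [[1, 0.12, 0.13, -0.05, 0.015], [1, 0.24, 0.26, -0.2, 0.015], [1, 0.36, 0.4, -0.35, 0.015], [1, 0.36, 0.4, -0.5, 0.015], [1, 0.36, 0.4, -0.62, 0.015], [1, 0.36, 0.4, -0.72, 0.015], [1, 0.36, 0.4, -0.75, 0.015], [1, 0.36, 0.4, -0.75, 0.015], [1, 0.36, 0.4, -0.75, 0.015], [1, 0.36, 0.4, -0.75, 0.015]],
  ],
)

```text
t: 1.7
tool_pos: [0.5038, -0.2677, 0.0877]
orientation: [3.132, 0.225, 0.004]
force: [0.9, -0.1, 0.6]
opening: 0.0005
gripper_force: 0.0
```

Emit:
send_rows(
  plan=[
    [[1, 0, 0.015, -0.08, 0], [1, 0, 0.015, -0.14, 0], [1, 0, 0.015, -0.17, 0], [1, 0, 0.015, -0.185, 0], [1, 0, 0.015, -0.195, 0], [1, 0, 0.015, -0.205, 0], [1, 0, 0.015, -0.212, 0], [1, 0, 0.015, -0.218, 0], [1, 0, 0.015, -0.222, 0], [1, 0, 0.015, -0.222, 0], [1, 0, 0.015, -0.222, 0]],
  ],
)

```text
t: 2.62
tool_pos: [0.5035, -0.2633, 0.0423]
orientation: [3.133, 0.227, 0.001]
force: [-2.6, 2.7, 8.6]
opening: 0.0005
gripper_force: 3.9
```

Emit:
send_rows(
  plan=[
    [[1, 0, 0, -0.005, 0], [1, 0, 0, -0.01, 0], [1, 0, 0, -0.015, 0], [1, 0, 0, -0.015, 0]],
  ],
)

```text
t: 2.95
tool_pos: [0.5037, -0.2634, 0.0421]
orientation: [3.133, 0.227, 0.001]
force: [-14.2, 9.2, 33.8]
opening: 0.0004
gripper_force: 17.1
```

The force rose with no further motion, so the plate has bottomed out. Lift, back off and check.

Emit:
send_rows(
  plan=[
    [[1, 0, 0, 0.03, 0], [1, 0, 0, 0.1, 0], [1, 0, 0, 0.25, 0], [1, 0, 0, 0.4, 0], [1, -0.15, -0.1, 0.55, 0], [1, -0.35, -0.2, 0.7, 0], [1, -0.35, -0.2, 0.85, 0], [1, -0.35, -0.2, 0.95, 0], [-1, -0.35, -0.2, 0.95, 0], [-1, -0.35, -0.2, 0.95, 0]],
  ],
)

```text
t: 3.78
tool_pos: [0.4337, -0.3041, 0.2302]
orientation: [3.131, 0.225, 0.004]
force: [0.1, 0.2, 0.0]
opening: 0.01
gripper_force: 0.0
```

```bash
python3 look.py w2; python3 plate.py w2
```

```text
3.7833 [ 0.43372995 -0.30408753  0.23020617] yawx 8.230421605272866 0.009995075108233954 [0.10436703 0.15543442 0.0367466 ] [-7.08262768e-01 -6.16416248e-02  1.69456248e+00 -1.22382449e-05
  1.50462688e+00  7.18890439e-01]
table -8.872757481115379e-05
block ((481.9883728027344, -267.7701110839844), (130.44024658203125, 100.05016326904297), 8.87197208404541)
screws [[0.5303, -0.2197, 0.023], [0.542, -0.2989, 0.023], [0.4334, -0.3152, 0.023], [0.4215, -0.2362, 0.023]] [ 0.48181506 -0.26749264  0.023     ]
plate ((480.4742126464844, -267.8366394042969), (65.72681427001953, 45.3642463684082), 7.970749378204346) [ 0.48200997 -0.26826903  0.02479861] 2879
slope [ 0.00337481 -0.01544705  0.02479861]
```

The plate is level, top at 24.8 mm with about zero slope. Now I move high over to the mat.

Emit:
send_rows(
  plan=[
    [[-1, 0, 0.15, 0.05, 0], [-1, 0, 0.35, 0.1, 0], [-1, 0, 0.55, 0.15, 0], [-1, 0, 0.75, 0.15, 0], [-1, 0, 0.95, 0.15, 0], [-1, 0, 1, 0.15, 0]],
  ],
)

```text
t: 4.33
tool_pos: [0.4323, -0.0981, 0.2564]
orientation: [-3.13, -0.232, 0.004]
force: [0.3, 0.1, 0.4]
opening: 0.0532
gripper_force: 0.0
```

Emit:
send_rows(
  plan=[
    [[-1, 0, 0.2, 0, 0], [-1, 0, 0.4, 0, 0], [-1, 0, 0.6, 0, 0], [-1, 0, 0.8, 0, 0], [-1, 0, 1, 0, 0]],
  ],
)

```text
t: 4.75
tool_pos: [0.4321, 0.0986, 0.2564]
orientation: [3.133, 0.227, -0.004]
force: [2.2, -1.5, -0.5]
opening: 0.0866
gripper_force: 0.0
```

Emit:
send_rows(
  plan=[
    [[-1, 0, 0.2, 0, 0], [-1, 0, 0.4, 0, 0], [-1, 0, 0.6, 0, 0], [-1, 0, 0.75, 0, 0], [-1, 0, 0.8, 0, 0], [-1, 0, 0.8, 0, 0], [-1, 0, 0.8, 0, 0]],
  ],
)

```text
t: 5.33
tool_pos: [0.4326, 0.2564, 0.2566]
orientation: [3.131, 0.229, -0.004]
force: [-0.0, 0.2, 1.0]
opening: 0.0929
gripper_force: 0.0
```

```bash
python3 look.py w3
```

```text
5.3333 [0.43256546 0.25644128 0.25660583] yawx 8.361213351297335 0.09289854084267637 [-0.02936007  0.20210167  0.98341591] [ 4.33654944e-01 -1.39817810e-01  1.71954004e+00 -7.09435466e-04
  1.56494914e+00  1.85852367e+00]
```

View pics/w3.png

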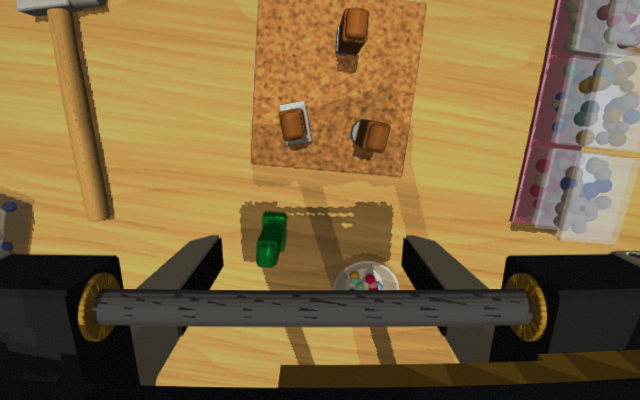

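The target is at (293,123) with its pale oblong foot visible. The square stamp is at (355,30), the round one at (373,135), and the green one at (271,240).

```bash
cat > stamp.py <<'E'
from h import *
import sys
S=np.load(sys.argv[1]+'.npz'); p,d,M=S['p'],S['d'],S['M']; c,_=T('wrist',telemetry.read_state()); P=cloud(d,c,M)
near=(np.hypot(P[...,0]-.487,P[...,1]-.286)<.045)
hsv=cv2.cvtColor(p,cv2.COLOR_BGR2HSV).astype(int)
mt=(P[...,2]<.012)&(np.abs(P[...,1]-.28)<.06)&(np.abs(P[...,0]-.5)<.06); print('mat z',np.median(P[mt][:,2]))
for n,lo,hi in(('top',.088,.1),('handle',.075,.1),('foot',.0165,.03)):
    m=near&(P[...,2]>lo)&(P[...,2]<hi); Q=P[m]
    print(n,m.sum(),Q.mean(0).round(4),cv2.minAreaRect((Q[:,:2]*1000).astype(np.float32)))
# top face edge contour
m=near&(P[...,2]>.0165); cn=max(cv2.findContours(m.astype(np.uint8),0,1)[0],key=len).reshape(-1,2)
f=near&(hsv[...,1]<70)&(hsv[...,2]>70)&(P[...,2]>.008); cn=max(cv2.findContours(f.astype(np.uint8),0,1)[0],key=len).reshape(-1,2)
W=onplane(cn,.023,c,M)[:,:2]*1000; print('grey',f.sum(),cv2.minAreaRect(W.astype(np.float32))); 
cv2.imwrite('pics/st.png',cv2.resize(p[80:170,240:360],(800,600),interpolation=cv2.INTER_CUBIC))
E
python3 stamp.py w3
```

```text
mat z 0.003861370509041645
top 525 [0.4894 0.2826 0.0922] ((489.101806640625, 282.7824401855469), (24.048219680786133, 17.982824325561523), 18.69219398498535)
handle 735 [0.4896 0.2823 0.0892] ((489.0962829589844, 282.8047790527344), (28.217260360717773, 22.196693420410156), 18.18879508972168)
foot 377 [0.4928 0.2801 0.0229] ((489.20562744140625, 282.64508056640625), (44.35023498535156, 28.00430679321289), 18.387121200561523)
grey 4512 ((248.1306610107422, 331.3013000488281), (27.199695587158203, 358.04034423828125), 8.38791275024414)
```

View pics/st.png

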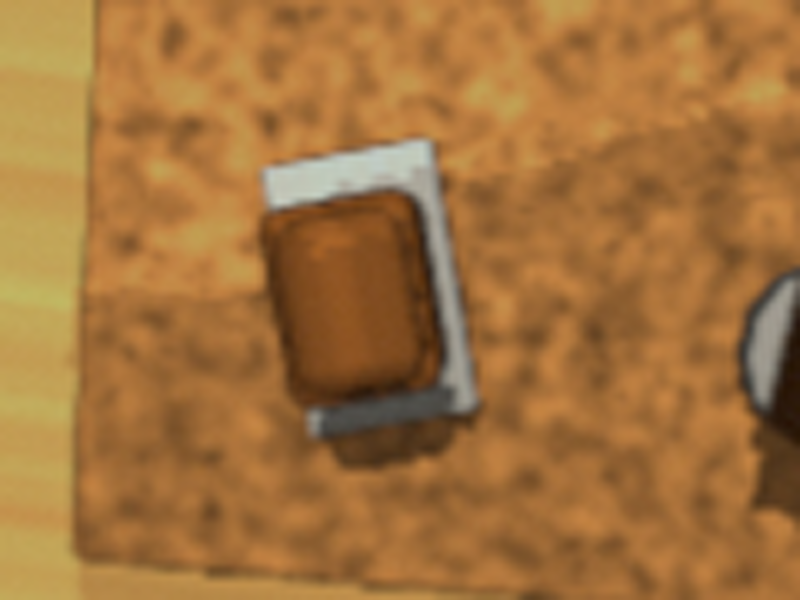

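Sizes match: 44.4x28 foot, centre (0.489, 0.283), yaw 18.4°. The crop confirms the oblong foot.

Emit:
send_rows(
  plan=[
    [[-0.1, 0.1, 0.05, -0.1, 0.08], [-0.1, 0.2, 0.1, -0.25, 0.167], [-0.1, 0.285, 0.13, -0.4, 0.167], [-0.1, 0.285, 0.13, -0.5, 0.167], [-0.1, 0.285, 0.13, -0.6, 0.167], [-0.1, 0.285, 0.13, -0.6, 0.167], [-0.1, 0.285, 0.13, -0.6, 0.167], [-0.1, 0.285, 0.13, -0.6, 0.167], [-0.1, 0.285, 0.13, -0.6, 0.167]],
  ],
)

```text
t: 6.13
tool_pos: [0.4914, 0.2828, 0.1406]
orientation: [-3.101, -0.498, -0.005]
force: [1.4, 0.1, 0.4]
opening: 0.0512
gripper_force: 0.0
```

```bash
python3 look.py w4
```

```text
6.1333 [0.49139416 0.28277023 0.14055136] yawx 18.24531723287238 0.0512393584724606 [1.38381264 0.09034153 0.44715552] [ 4.31797353e-01  1.03028097e-01  1.69414212e+00 -9.74001044e-05
  1.34104762e+00  1.68417436e+00]
```

Emit:
send_rows(
  plan=[
    [[-0.1, -0.005, 0, -0.1, 0], [-0.1, -0.005, 0, -0.22, 0], [-0.1, -0.005, 0, -0.3, 0], [-0.1, -0.005, 0, -0.35, 0], [-0.1, -0.005, 0, -0.37, 0], [-0.1, -0.005, 0, -0.37, 0], [-0.1, -0.005, 0, -0.37, 0]],
  ],
)

```text
t: 6.77
tool_pos: [0.4899, 0.2833, 0.0655]
orientation: [-3.101, -0.499, -0.003]
force: [-0.5, 0.4, -0.6]
opening: 0.0512
gripper_force: 0.0
```

```bash
python3 look.py w5
```

```text
6.7667 [0.48985216 0.28326016 0.06550604] yawx 18.296237205377714 0.05116907393183548 [-0.51042404  0.43592658 -0.55934228] [ 4.33677085e-01  1.85032291e-01  1.75047974e+00 -9.17889182e-06
  1.20441910e+00  1.68514696e+00]
```

Emit:
send_rows(
  plan=[
    [[1, 0, 0, 0, 0], [1, 0, 0, 0, 0], [1, 0, 0, 0, 0], [1, 0, 0, 0, 0], [1, 0, 0, 0, 0], [1, 0, 0, 0, 0], [1, 0, 0, 0, 0], [1, 0, 0, 0, 0]],
  ],
  force=35,
)

```text
t: 7.48
tool_pos: [0.4892, 0.2829, 0.0644]
orientation: [-3.102, -0.499, -0.0]
force: [-0.4, -1.1, 2.0]
opening: 0.0218
gripper_force: 35.0
```

Emit:
send_rows(
  plan=[
    [[1, 0, 0, 0.03, 0], [1, 0, 0, 0.08, 0], [1, 0, 0, 0.17, 0], [1, 0, 0, 0.3, 0], [1, 0, 0, 0.45, 0], [1, 0, 0, 0.6, 0], [1, 0, 0, 0.72, 0], [1, 0, 0, 0.8, 0], [1, 0, 0, 0.85, 0], [1, 0, 0, 0.85, 0]],
  ],
)

```text
t: 8.32
tool_pos: [0.4902, 0.2834, 0.2375]
orientation: [-3.1, -0.499, -0.007]
force: [0.8, 0.3, -2.8]
opening: 0.022
gripper_force: 35.0
```

```bash
python3 look.py w6
python3 - <<'E'
from h import *
p,d=viewer.read_camera('side'); cv2.imwrite('pics/s6.png',p); np.savez('side6.npz',p=p,d=d)
E
```

```text
8.3167 [0.49023783 0.28341949 0.23753822] yawx 18.2912899082029 0.02204335693574923 [ 0.75559031  0.29471261 -2.75504317] [4.33625030e-01 3.41658348e-02 1.58628809e+00 2.44047999e-05
 1.51647877e+00 1.68517557e+00]
```

View pics/s6.png

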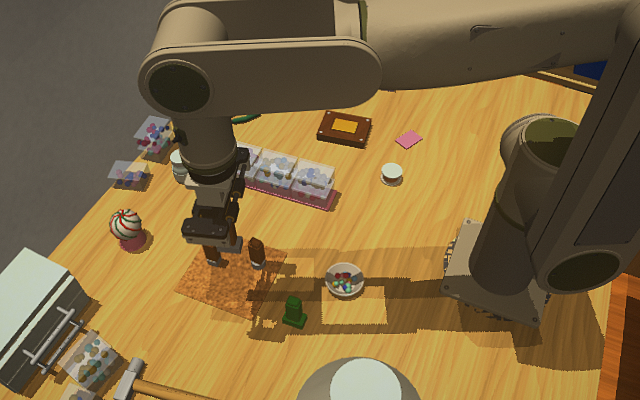

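The stamp is held (opening 22 mm), its underside about 0.177 m up. Now I cross the row high.

Emit:
send_rows(
  plan=[
    [[1, 0, -0.05, 0.02, 0], [1, 0, -0.13, 0.04, -0.03], [1, 0, -0.24, 0.05, -0.06], [1, 0, -0.36, 0.05, -0.1], [1, -0.01, -0.48, 0.05, -0.13], [1, -0.02, -0.6, 0.05, -0.163], [1, -0.03, -0.73, 0.05, -0.163], [1, -0.04, -0.86, 0.05, -0.163], [1, -0.045, -1, 0.05, -0.163]],
  ],
)

```text
t: 9.17
tool_pos: [0.4787, 0.0813, 0.2426]
orientation: [3.133, 0.233, -0.005]
force: [-0.2, 0.3, -2.8]
opening: 0.0218
gripper_force: 35.0
```

Emit:
send_rows(
  plan=[
    [[1, 0, -0.13, 0, 0], [1, 0, -0.26, 0, 0], [1, 0, -0.39, 0, 0], [1, 0, -0.52, 0, 0], [1, 0, -0.65, 0, 0], [1, 0, -0.78, 0, 0], [1, 0, -0.9, 0, 0], [1, 0, -1, 0, 0]],
  ],
)

```text
t: 9.83
tool_pos: [0.4786, -0.1191, 0.2426]
orientation: [-3.132, -0.232, 0.005]
force: [0.5, 0.8, -2.9]
opening: 0.0217
gripper_force: 35.0
```

Emit:
send_rows(
  plan=[
    [[1, 0, -0.13, 0, 0], [1, 0, -0.26, 0, 0], [1, 0, -0.39, 0, 0], [1, 0, -0.52, 0, 0], [1, 0, -0.63, 0, 0], [1, 0, -0.71, 0, 0], [1, 0, -0.75, 0, 0], [1, 0, -0.76, 0, 0], [1, 0, -0.76, 0, 0], [1, 0, -0.76, 0, 0], [1, 0, -0.76, 0, 0]],
  ],
)

```text
t: 10.75
tool_pos: [0.4803, -0.268, 0.2442]
orientation: [-3.132, -0.235, 0.0]
force: [-0.1, 0.2, -3.3]
opening: 0.0219
gripper_force: 35.0
```

```bash
python3 look.py w7
```

```text
10.75 [ 0.48027505 -0.26802204  0.24422802] yawx 8.57980206514866 0.021895867540008628 [-0.1400726   0.19456469 -3.28932048] [-6.02442501e-01 -8.06723733e-03  1.61672434e+00  3.14328900e-04
  1.53319392e+00  8.18596168e-01]
```

Emit:
send_rows(
  plan=[
    [[1, 0.004, 0, -0.06, 0], [1, 0.004, 0, -0.16, 0], [1, 0.004, 0, -0.28, 0], [1, 0.004, 0, -0.4, 0], [1, 0.004, 0, -0.5, 0], [1, 0.004, 0, -0.58, 0], [1, 0.004, 0, -0.64, 0], [1, 0.004, 0, -0.67, 0], [1, 0.004, 0, -0.68, 0], [1, 0.004, 0, -0.68, 0], [1, 0.004, 0, -0.68, 0], [1, 0.004, 0, -0.68, 0]],
  ],
)

```text
t: 11.8
tool_pos: [0.4817, -0.2697, 0.1096]
orientation: [3.132, 0.233, 0.003]
force: [-0.6, 0.6, -2.7]
opening: 0.0217
gripper_force: 35.0
```

```bash
cat > fin.py <<'E'
from h import *
st=telemetry.read_state(); p,d=viewer.read_camera('side'); c,M=T('side'); P=cloud(d,c,M); print(st['tool_pos'],st['opening'])
m=(np.abs(P[...,0]-.48)<.05)&(np.abs(P[...,1]+.268)<.05)&(P[...,2]>.03)&(P[...,2]<.07); Q=P[m]
print(len(Q)); 
if len(Q): print(np.percentile(Q,[1,50,99],axis=0).round(4))
cv2.imwrite('pics/s%d.png'%(st['t']*100),np.clip(cv2.resize(p[70:170,280:413],(798,600),interpolation=cv2.INTER_CUBIC)*1.4,0,255).astype(np.uint8)); print(int(st['t']*100))
p,d=viewer.read_camera('wrist'); c,M=T('wrist',st); np.savez('wf.npz',p=p,d=d,M=M); cv2.imwrite('pics/wf%d.png'%(st['t']*100),p)
E
python3 fin.py
```

```text
[ 0.48171914 -0.26966785  0.10960331] 0.021683704067531735
137
[[ 0.4548 -0.2835  0.0309]
 [ 0.4719 -0.2582  0.0629]
 [ 0.5115 -0.2493  0.0698]]
1180
```

Emit:
send_rows(
  plan=[
    [[1, 0, 0.008, -0.02, 0], [1, 0, 0.008, -0.04, 0], [1, 0, 0.008, -0.055, 0], [1, 0, 0.008, -0.065, 0], [1, 0, 0.008, -0.065, 0], [1, 0, 0.008, -0.065, 0], [1, 0, 0.008, -0.065, 0], [1, 0, 0.008, -0.065, 0]],
  ],
)

```text
t: 12.57
tool_pos: [0.481, -0.2676, 0.0954]
orientation: [3.133, 0.233, 0.0]
force: [0.1, -1.0, -2.5]
opening: 0.0218
gripper_force: 35.0
```

```bash
python3 fin.py
```

```text
[ 0.48101846 -0.26762131  0.09539951] 0.02180821141169525
199
[[ 0.4549 -0.283   0.0308]
 [ 0.4728 -0.2559  0.0528]
 [ 0.499  -0.2482  0.0689]]
1256
```

View pics/s1256.png

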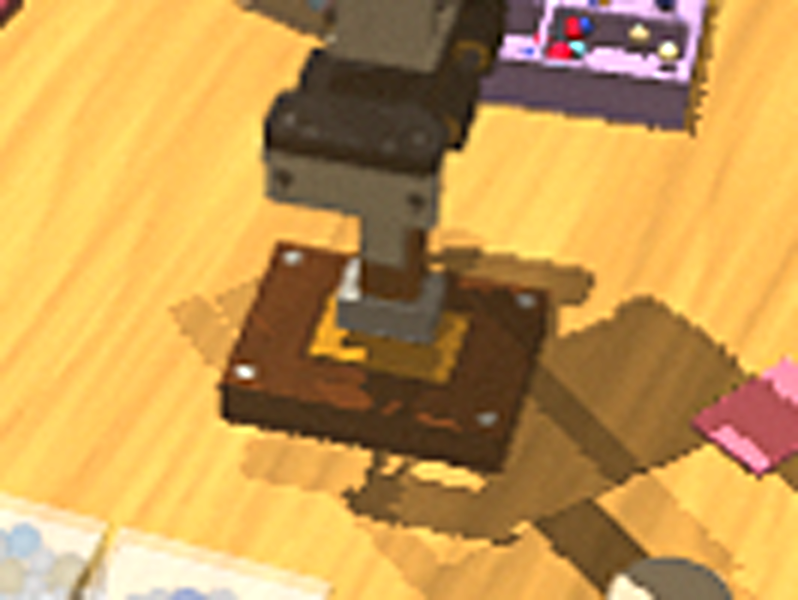

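Run:
```python
from h import *
# foot underside edge/height from side depth, in plate axes
p,d=viewer.read_camera('side'); c,M=T('side'); P=cloud(d,c,M)
hsv=cv2.cvtColor(p,cv2.COLOR_BGR2HSV).astype(int)
m=(np.abs(P[...,0]-.48)<.05)&(np.abs(P[...,1]+.268)<.05)&(P[...,2]>.028)&(P[...,2]<.06)&(hsv[...,1]<110)
Q=P[m]-[.481,-.268,0]; a=np.radians(8.5); L=np.c_[Q[:,0]*np.cos(a)+Q[:,1]*np.sin(a),-Q[:,0]*np.sin(a)+Q[:,1]*np.cos(a),Q[:,2]]*1000
print(len(L),np.percentile(L,[2,10,50,90,98],axis=0).round(1).tolist())
f=L[(L[:,2]<52)]; 
S=f[f[:,1]>8]
if len(S)>5: print('side face',len(S),np.polyfit(S[:,0],S[:,1],1),np.ptp(S,axis=0))
```

```text
135 [[-24.3, -6.3, 37.4], [-22.2, 0.3, 39.8], [-4.5, 14.0, 50.7], [16.0, 17.1, 56.2], [18.5, 18.7, 58.4]]
side face 73 [2.80488575e-03 1.49033387e+01] [43.00118256 10.05144507 16.8095516 ]
```

The foot is above the plate centre, parallel to it and upright, with a gap of about 1 cm. Handing in.

```bash
python3 -c "
from plant import order; print(order.close_job())"
```

```text
the job is handed in; nothing more can be done
None
```

The brass plate is pressed level, and the oblong-foot stamp is held upright about 1 cm above its middle, lined up lengthwise; I handed the job in at about 12.6 s, and no verdict came back.

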